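# Stack the billet pyramid and lock the keeper

### The job

Finish the pyramid of round test billets in the cradle: take the three thick round aluminium billets from the V-blocks, lay two of them in the gaps of the bottom row and then the third in the gap on top, all parallel to the bottom row with their ends about flush. Then turn the lock collar on the post until its arm lies straight across over the top billet, at its locked mark. Leave the thin round bar, the square bar and everything else on the plate where they are.

Things in the scene. Friction and masses are not known exactly. Their poses are not given: they have to be found in the camera images.
- cradle: Fixed steel cradle, floor 84 x 186 mm, 8 mm thick; origin under its centre, x along the lying billets, y along the row. Side rails 34 mm high at y = +-83 mm (152 mm apart) hold the base row; ends open but for 13 mm lips at x = +-37 mm. At (0, -125) mm stands a steel post, 22 mm thick, 184 mm high with a 34 mm wide cap, carrying the lock collar.
- keeper (a joint): Captive lock collar on the post, rad, anticlockwise from above. Its flat arm reaches 145 mm from the post axis, is 18 mm wide, 158 to 168 mm above the plate. At 0 the arm points to cradle +x; at the locked mark, 1.57, to cradle +y, across over the top billet, its white line meeting that of the post cap. Starts at -0.6 to 0.2; stops at -0.8 and 2.1; stays where left (0.1 N m).
- keeper_axis (a point): On the post axis, 158 mm above the plate, cradle y = -125 mm; turns with the collar, its x axis along the arm.
- keeper_stub (a point): Centre of the top of the collar's upright round stub, 16 mm diameter, 52 mm high (168 to 220 mm above the plate), 65 mm from the post axis.
- seat_left (a point): Where the centre of a seated billet belongs in the second layer, in the gap between base0 and base1: cradle (0, +25, 76.3) mm.
- seat_right (a point): The same for the gap between base1 and base2: cradle (0, -25, 76.3) mm.
- seat_top (a point): Where the centre of the top billet belongs, in the gap between the two second-layer billets: cradle (0, 0, 119.6) mm.
- base0: Loose plain aluminium cylinder, 50 mm diameter, 60 mm long, lying in the cradle's bottom row at cradle y = +50 mm; origin at its centre, x along its length.
- base1: Loose plain aluminium cylinder, 50 mm diameter, 60 mm long, lying in the cradle's bottom row at cradle y = 0 mm; origin at its centre, x along its length.
- base2: Loose plain aluminium cylinder, 50 mm diameter, 60 mm long, lying in the cradle's bottom row at cradle y = -50 mm; origin at its centre, x along its length.
- billet0: Plain aluminium cylinder to be stacked, 50 mm diameter, 60 mm long, about 0.32 kg, lying in a steel V-block with its centre 49 mm above the plate; origin at its centre, x along its length. Its two flat ends stand free 10 mm beyond the 40 mm long V-block (64 mm wide, 41 mm high).
- billet1: Plain aluminium cylinder to be stacked, 50 mm diameter, 60 mm long, about 0.32 kg, lying in a steel V-block with its centre 49 mm above the plate; origin at its centre, x along its length. Its two flat ends stand free 10 mm beyond the 40 mm long V-block (64 mm wide, 41 mm high).
- billet2: Plain aluminium cylinder to be stacked, 50 mm diameter, 60 mm long, about 0.32 kg, lying in a steel V-block with its centre 49 mm above the plate; origin at its centre, x along its length. Its two flat ends stand free 10 mm beyond the 40 mm long V-block (64 mm wide, 41 mm high).
- thin_bar: Another sample, not for the pile: aluminium cylinder 36 mm diameter, 60 mm long, in a V-block; origin at its centre, x along its length.
- square_bar: Another sample, not for the pile: square aluminium bar 44 x 44 x 60 mm, edge down in a V-block; origin at its centre, x along its length.
- magnet_stand: Green magnetic base 50 x 60 x 52 mm, fixed, with a post and dial up to 137 mm high; origin under its centre.
- caliper: Caliper lying flat, 200 mm long, 12 mm high; origin under its middle, x along it.
- ring_gauge: Steel ring 72 mm diameter, 22 mm high, lying flat; origin under its centre.
- oil_bottle: White bottle 54 mm diameter, 130 mm tall, standing; origin under its centre.
- loupe: Black eyeglass loupe, 40 mm diameter, 28 mm high, standing; origin under its centre.
- micrometer: Micrometer lying flat, about 170 mm long, 20 mm high; origin near the middle of its bow, on the plate.
Mind the look-alikes: they are no part of the job. Leave any orange, red or yellow look-alike of the billet2 alone.

How it is judged:
By the outcome, as a careful person would: the job done as asked, in the order asked, and still so for the second after the job is handed in, with the robot touching nothing.
It also fails if it takes over 72 s, if anything falls off the work surface, if the arm or the gripper's body presses on something with over 40 N, if the wrist force passes 120 N, or if a joint passes its speed limit or range.

### The arm

A 6-joint arm with a two-finger parallel gripper is mounted at the origin on the work surface. World frame = base frame: x ahead of the robot, y to its left, z up, the work surface at z = 0. Lengths are in m, angles in rad, forces in N, time in s.
With the tool pointing down it reaches from about 0.375 to 0.9 m from the base axis. Payload 3.1 kg.
Tool frame: the origin (TCP) lies between the finger pads; the fingertips stand 19 mm ahead of it and the grasp point (between the pads) is the TCP; z points along the fingers, y is the line along which they close (so a half turn about z gives the same grasp; the last joint's range is limited). The gripper opens to 87 mm and grips with 3 to 60 N. Pads are 19 mm wide; open, the fingers measure 117 mm over their backs; the gripper's body (75 mm by 190 mm) begins 51 mm behind the grasp point.
Start: joints at [1.101, 0.527, 1.433, -0, 1.181, -0.178], TCP at [0.18, 0.599, 0.242] pointing down, gripper open.
Joint ranges: [-3.08, 3.08], [-0.75, 2.2], [0.22, 2.44], [-1.43, 4.57], [0, 2.65], [-2.85, 2.85]. Speed limits (rad/s): [2.79, 2.79, 3.14, 3.14, 3.14, 3.14].

### API

Orientations are given as a unit quaternion [x, y, z, w].
In Python, from rig import telemetry, viewer, hand_in gives the robot as it stands. The module is installed in compiled form; this text tells all that it offers.
- The arm moves only by the shell command python3 -m creep 'ROWS' [FORCE]. ROWS is JSON, a list of rows, each an object with "translation": the shift along the tool's x, y, z in mm, a list of three; "roll": the turn about the tool's z in degrees; "gripper": the finger opening in mm, from 0 to 87. In form: [{"translation": [tx, ty, tz], "roll": roll, "gripper": gripper}, ...]. A call has 1 to 5 rows; each row is the pose to reach, as a shift and turn from the pose commanded when the call began, along the tool's axes at that moment; what a row does not reach only later rows make up. A row lasts 1/12 s, in which the tool goes at most 41.7 mm and 7.16 degrees, less where a joint would pass 70% of its speed; a pose out of reach is approached as far as the arm can. A call with a gripper value outside its range is refused whole. The fingers move at their own pace and stop on an object; FORCE is the grip in N (left out, the last holds). Time passes only in rows, so rows that repeat a pose let the fingers close. It gives the time, the measured TCP pose, the force, the opening and the grip force at its end, in the units of the state.
- telemetry.get_obs(): the state, without advancing time (a new reading comes with each control period).
- viewer.camera(name): name is "scene" or "top" or "wrist"; returns the picture (480x640x3 uint8, blue, green, red); there is no depth.
- viewer.camera_info(name): a dict with "intrinsics" (3x3 intrinsics, pixels), "k1" (the pictures are not rectified: a ray, as slopes to the right and down, at radius r is drawn at 1 + k1 r^2 times it, then the intrinsics apply), "rvec" (rotation vector, rad) and "tvec" (3), from world to camera coordinates, as OpenCV has them; the wrist camera has in their place "hand_eye" (4x4, takes a point from camera to tool coordinates, whose origin is the TCP and whose axes are the flange's). Camera axes: x right, y down, z forward; pixel columns grow to the right and rows downward; lengths in m; the calibration is good to about 2 mm. A picture is of the moment at which its call begins: read the wrist's pose just before it. camera_info takes no time and is no camera call.
- hand_in(): hands the job in; it is judged then, once.
Trained networks look in the newest picture that a camera, given by its name, has taken for a name from the list of things; names that differ only in an ending like _2 or _b are one class to them, and where a whole thing is asked for, a point or a joint stands for the part that bears it (a point fixed in the world has none). Each returns a list of dicts, best first, with "p" (0 to 1); they miss things now and then, are a little off and sometimes report something else, mostly with a low value. They report only what shows in the picture. A call takes as long as a camera call. They do not tell look-alikes from the thing itself.
- viewer.recognise(camera, thing): "bbox" ([left, top, width, height] in pixels, round what is visible of it).
The state is a dict: "time": time; "q": joint angles; "joint_velocities": joint speeds; "joint_torque": joint torques, N m; "position": TCP position; "tool_rot": TCP orientation; "ft_force": force on the tool from outside, world axes, zero at the start; "moment": the same for the moment, N m; "grip_width": finger opening in m; "grip_force": force on a finger pad.
Only numpy, scipy, OpenCV 4.12 (cv2) and the standard library are available. Lean on these libraries where they do the work, as an engineer would, in place of code of your own. Each camera call takes 0.05 s, during which the arm holds its last target. There are 200 camera calls.

## Working session

There is one attempt and no reset: what is moved stays moved. The work goes in short steps, Python scripts to look and compute and a shell command to move; the robot and the scene stay as the last step left them, time stands still between calls to the robot, and variables do not carry over. Pictures are saved under pics/ and viewed, at most 10 in all, crops included, and the job is handed in when it is done.

```bash
ls; mkdir -p pics
python3 - <<'E'
from rig import telemetry, viewer
import cv2
o=telemetry.get_obs(); print(o)
for n in ("scene","top"):
    im=viewer.camera(n); cv2.imwrite(f"pics/{n}0.png",im)
    i=viewer.camera_info(n); print(n,i)
    for t in ("billet0","cradle","keeper","keeper_stub","thin_bar","square_bar","base0"):
        print(t,[(d['bbox'],round(d['p'],2)) for d in viewer.recognise(n,t)])
print(viewer.camera_info("wrist"))
E
```

```text
pics
{'time': 0.0, 'q': array([ 1.10047405e+00,  5.28468701e-01,  1.43390797e+00,  1.29014914e-05,
        1.18137699e+00, -1.78479952e-01]), 'joint_velocities': array([ 1.12354242e-03, -5.13035843e-04, -9.80078267e-04, -5.93903788e-04,
       -2.48576967e-05, -7.76974333e-04]), 'joint_torque': array([-1.59324202e-05, -4.40042102e+01, -1.76588845e+01,  6.32163347e-02,
        5.83789323e-02, -1.62273454e-04]), 'position': array([0.1794618 , 0.59795997, 0.24056822]), 'tool_rot': array([ 1.45406207e-01,  9.89371451e-01, -1.02224583e-03, -3.50055236e-04]), 'ft_force': array([-0.19496381, -0.77333147, -0.59731968]), 'moment': array([ 0.00456714, -0.0099709 , -0.00362167]), 'grip_force': 0.0, 'grip_width': 0.08687894525829852}
scene {'intrinsics': array([[518.07943803,   0.        , 315.91357145],
       [  0.        , 518.07943803, 234.95943002],
       [  0.        ,   0.        ,   1.        ]]), 'k1': -0.08497171447505131, 'rvec': array([ 1.64238688,  2.07483539, -0.69993045]), 'tvec': array([ 0.15988365, -0.25369452,  1.70702707])}
billet0 [([384.5, 241.0, 22.5, 28.3], 0.93), ([424.7
[... 1433 characters left out ...]
[155.6, 175.1, 21.2, 24.3], 0.58)]
base0 [([313.9, 182.6, 22.2, 29.5], 0.82), ([332.2, 183.0, 24.8, 26.1], 0.73), ([293.7, 186.8, 24.8, 29.6], 0.63)]
{'intrinsics': array([[414.47083043,   0.        , 318.10914773],
       [  0.        , 414.47083043, 236.80048373],
       [  0.        ,   0.        ,   1.        ]]), 'k1': -0.0803719297420962, 'hand_eye': array([[ 1.03956874e-03, -9.69329226e-01, -2.45763647e-01,
         6.64430823e-02],
       [ 9.99999458e-01,  9.91867604e-04,  3.17874186e-04,
        -1.17722180e-03],
       [-6.43597392e-05, -2.45763844e-01,  9.69329732e-01,
        -1.44235406e-01],
       [ 0.00000000e+00,  0.00000000e+00,  0.00000000e+00,
         1.00000000e+00]])}
```

Run:
```python
import cv2
t=cv2.imread("pics/top0.png"); c=t[90:400,80:470]; cv2.imwrite("pics/topc.png",cv2.resize(c,(780,620),interpolation=3)[:600])
```

```text
(no output)
```

View pics/topc.png

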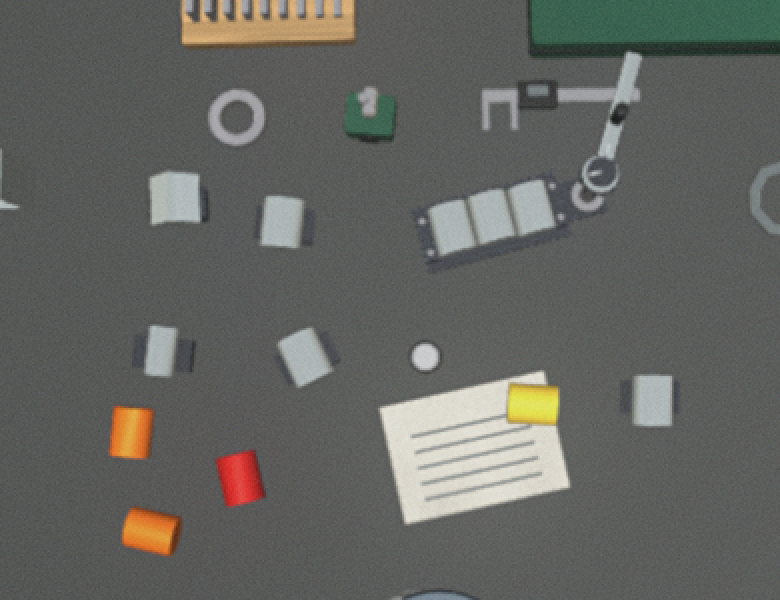

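View pics/scene0.png

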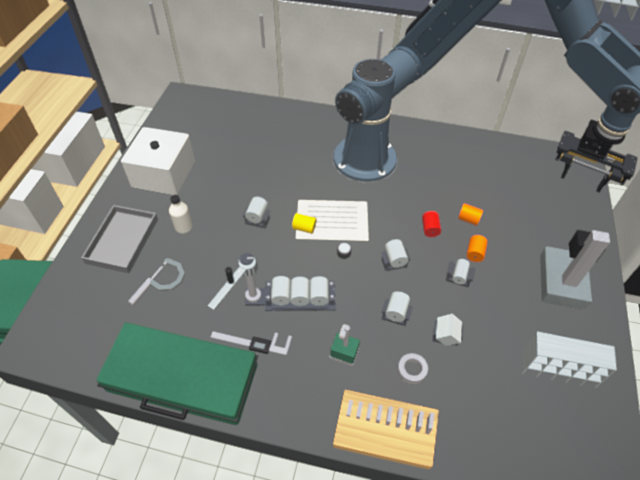

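The top crop shows three thick aluminium billets in V-blocks at about (282,222), (305,357) and (653,400). The thin bar is at (162,351), the square bar at (175,197), and the cradle row is centred at about (490,215), with the post at (600,175) and its arm pointing up. The scene view matches this. Next I fit cylinder silhouettes to the images.

```bash
cat > h.py <<'E'
import numpy as np, cv2
from scipy.optimize import minimize
from scipy.spatial.transform import Rotation as R
from rig import telemetry, viewer
def cam(n):
    i=viewer.camera_info(n)
    if 'rvec' in i: Rm=cv2.Rodrigues(i['rvec'])[0]; t=np.array(i['tvec'])
    else:
        o=telemetry.get_obs(); T=np.eye(4); T[:3,:3]=R.from_quat(o['tool_rot']).as_matrix(); T[:3,3]=o['position']
        M=np.linalg.inv(T@i['hand_eye']); Rm=M[:3,:3]; t=M[:3,3]
    return dict(K=np.array(i['intrinsics']),k=i['k1'],R=Rm,t=t)
def proj(c,P):
    return cv2.projectPoints(np.asarray(P,float).reshape(-1,1,3),cv2.Rodrigues(c['R'])[0],c['t'],c['K'],np.array([c['k'],0,0,0]))[0][:,0]
def ray(c,uv,z):
    p=cv2.undistortPoints(np.array([[uv]],float),c['K'],np.array([c['k'],0,0,0]))[0,0]
    d=c['R'].T@[p[0],p[1],1]; o=-c['R'].T@c['t']; return o+d*(z-o[2])/d[2]
a=np.linspace(0,2*np.pi,40,endpoint=False)
def cyl(x,y,z,yaw,r=.025,L=.06):
    P=np.concatenate([np.c_[np.full(40,s*L/2),r*np.cos(a),r*np.sin(a)] for s in(-1,1)])
    return P@R.from_euler('z',yaw).as_matrix().T+[x,y,z]
def sil(c,cyls,off,S,shape):
    m=np.zeros(shape,np.uint8)
    for P in cyls:
        h=cv2.convexHull(((proj(c,P)-off+.5)*S).astype(np.float32)).astype(np.int32); cv2.fillConvexPoly(m,h,1)
    return m
def mask(im,lo=110):
    hsv=cv2.cvtColor(im,cv2.COLOR_BGR2HSV); return ((hsv[...,2]>lo)&(hsv[...,1]<70)).astype(np.uint8)
def fit(c,im,x0,model,lo=110,S=4,pad=12):
    "model(p)->list of cyl points; maximise IoU of silhouette and bright mask"
    u=np.concatenate([proj(c,P) for P in model(x0)]); a0=np.maximum(u.min(0).astype(int)-pad,0); a1=u.max(0).astype(int)+pad
    im=im[a0[1]:a1[1],a0[0]:a1[0]]; big=cv2.resize(im,None,fx=S,fy=S,interpolation=cv2.INTER_CUBIC)
    m=mask(big,lo)
    n,l,st,ce=cv2.connectedComponentsWithStats(m); s0=sil(c,model(x0),a0,S,m.shape)
    k=max(range(1,n),key=lambda j:((l==j)&(s0>0)).sum()); 
    if len(model(x0))==1: m=(l==k).astype(np.uint8)
    f=lambda p:1-(lambda s:(s&m).sum()/max(1,(s|m).sum()))(sil(c,model(p),a0,S,m.shape))
    best=None; x=np.array(x0,float)
    for d in(.01,.003):
        sx=np.vstack([x]+[x+np.eye(3)[i]*(d if i<2 else d*15) for i in range(3)])
        r=minimize(f,x,method='Nelder-Mead',options=dict(initial_simplex=sx,xatol=1e-4,fatol=1e-4)); x=r.x
    return x,1-r.fun
one=lambda z=.049:(lambda p:[cyl(p[0],p[1],z,p[2])])
def row(p): # cradle origin, yaw
    c,s=np.cos(p[2]),np.sin(p[2]); return [cyl(p[0]-s*y,p[1]+c*y,.033,p[2]) for y in(.05,0,-.05)]
def cradle(p,v): return np.r_[p[:2],0]+R.from_euler('z',p[2]).as_matrix()@np.array(v,float)
def go(x,y,z,axis=None,z_from=None):
    "tool shift mm and roll deg so that tool y lies along the heading axis"
    o=telemetry.get_obs(); Rm=R.from_quat(o['tool_rot']).as_matrix()
    # the tool is nominally straight down
    s=Rm.T@(np.array([x,y,z])-o['position'])*1000
    r=0
    if axis is not None:
        cur=np.arctan2(Rm[1,1],Rm[0,1]); r=-np.degrees((axis-cur+np.pi/2)%np.pi-np.pi/2)
    return np.round(s,1),np.round(r,1),'alt',np.round(r-180*np.sign(r),1),'q6 %.2f'%o['q'][5]
E
python3 - <<'E'
from h import *
c=cam('top'); im=cv2.imread('pics/top0.png')
for u in((282,222),(305,357),(653,400)):
    p=ray(c,(80+u[0]/2,90+u[1]/2),.06)
    best=max((fit(c,im,[p[0],p[1],w],one()) for w in(-.4,0,.4)),key=lambda r:r[1]); print(best)
p=ray(c,(80+245,90+108),.05)
print('cradle',fit(c,im,[p[0],p[1],.2],row))
for u,z in(((601,173),.184),((619,113),.22),((633,55),.168)): print(ray(c,(80+u[0]/2,90+u[1]/2),z))
for q,r in ((.03,0),): print(go(.5,.2,.24,0))
E
```

```text
(array([ 0.56208873,  0.18119147, -0.1210223 ]), np.float64(0.9493235496445769))
(array([0.39719878, 0.15459332, 0.43818132]), np.float64(0.9679199724042773))
(array([ 0.33564827, -0.26494305, -0.02192993]), np.float64(0.9315146672754252))
cradle (array([ 0.564912  , -0.0756534 ,  0.22940779]), np.float64(0.900321781262714))
[ 0.58971697 -0.1967566   0.184     ]
[ 0.64879745 -0.21433015  0.22      ]
[ 0.72741919 -0.23946052  0.168     ]
(array([-421.4, -289.6,    1.6]), np.float64(73.3), 'alt', np.float64(-106.7), 'q6 -0.18')
```

```bash
cat >> h.py <<'E'
def plan(pts,flip=False):
    "pts: list of (x,y,z,heading or None); prints one line per 5-row call"
    o=telemetry.get_obs(); Rm=R.from_quat(o['tool_rot']).as_matrix(); P=np.array(o['position']); h=np.arctan2(Rm[1,1],Rm[0,1])
    for x,y,z,ax in pts:
        T=np.array([x,y,z]); d=0 if ax is None else -((ax-h+np.pi/2)%np.pi-np.pi/2)
        if flip and d: d-=np.pi*np.sign(d)
        n=max(1,int(np.ceil(np.linalg.norm(T-P)/.19)),int(np.ceil(abs(np.degrees(d))/34.5)))
        print('->',np.round(T,4),'rows/call ~%.1f'%max(np.linalg.norm(T-P)/n/.0417,abs(np.degrees(d))/n/7.16))
        for i in range(n):
            w=(T-P)/(n-i); ty=np.r_[np.cos(h),np.sin(h),0]; tx=np.r_[-np.sin(h),np.cos(h),0]
            dd=d/n; s=np.array([w@tx,w@ty,-w[2]])*1000
            print('  ',np.round(s,1).tolist(),'roll',round(np.degrees(dd),1)); P=P+w; h-=dd
E
python3 -c "
from h import *
plan([(.562,.181,.24,-.121)])"
```

```text
-> [0.562 0.181 0.24 ] rows/call ~4.5
   [-162.1, -96.7, 0.5] roll 26.7
   [-188.2, -13.4, 0.5] roll 26.7
   [-174.1, 72.7, 0.5] roll 26.7
```

```bash
python3 -m creep '[{"translation":[-162,-97,0],"roll":26.7,"gripper":87},{"translation":[-162,-97,0],"roll":26.7,"gripper":87},{"translation":[-162,-97,0],"roll":26.7,"gripper":87},{"translation":[-162,-97,0],"roll":26.7,"gripper":87},{"translation":[-162,-97,0],"roll":26.7,"gripper":87}]' 25
python3 -m creep '[{"translation":[-188,-13,0],"roll":26.7,"gripper":87},{"translation":[-188,-13,0],"roll":26.7,"gripper":87},{"translation":[-188,-13,0],"roll":26.7,"gripper":87},{"translation":[-188,-13,0],"roll":26.7,"gripper":87},{"translation":[-188,-13,0],"roll":26.7,"gripper":87}]'
python3 -m creep '[{"translation":[-174,73,0],"roll":26.7,"gripper":87},{"translation":[-174,73,0],"roll":26.7,"gripper":87},{"translation":[-174,73,0],"roll":26.7,"gripper":87},{"translation":[-174,73,0],"roll":26.7,"gripper":87},{"translation":[-174,73,0],"roll":26.7,"gripper":87}]'
python3 - <<'E'
from h import *
c=cam('wrist'); im=viewer.camera('wrist'); cv2.imwrite('pics/w0.png',im)
for lo in(90,110,130): print(lo,fit(c,im,[.562,.181,-.121],one(),lo=lo,S=2,pad=30))
print(telemetry.get_obs()['q'])
E
```

```text
time: 1.22
position: [0.3093, 0.4562, 0.2417]
tool_rot: [0.372, 0.928, -0.0, 0.001]
ft_force: [-0.4, -0.3, 0.6]
grip_width: 0.0871
grip_force: 0.0
time: 1.63
position: [0.4378, 0.3174, 0.2419]
tool_rot: [0.577, 0.817, 0.0, 0.001]
ft_force: [0.1, 0.3, 0.2]
grip_width: 0.0871
grip_force: 0.0
time: 2.05
position: [0.5661, 0.1779, 0.2419]
tool_rot: [0.75, 0.661, 0.001, 0.002]
ft_force: [-0.2, -0.1, 0.2]
grip_width: 0.0869
grip_force: 0.0
90 (array([ 0.55287549,  0.20726969, -0.12536175]), np.float64(0.2947856590760449))
110 (array([ 0.55287549,  0.20726969, -0.12536175]), np.float64(0.2947856590760449))
130 (array([ 0.55959281,  0.17719186, -0.10334343]), np.float64(0.9510257441673371))
[ 0.11405609  0.48469761  1.5134227  -0.00350516  1.13790363  0.24014957]
```

View pics/w0.png

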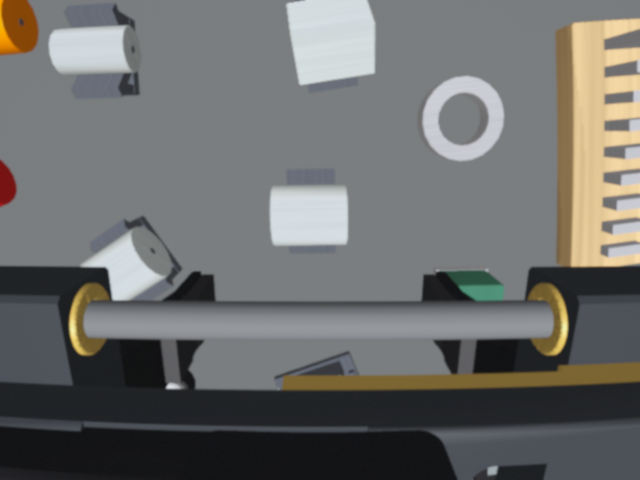

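The wrist view shows billet0 at about (310,215), clear of the fingers, in its dark V-block. The grey plate is bright here, so I need a higher threshold.

Run:
```python
from h import *
im=viewer.camera('wrist'); im=viewer.camera('wrist'); c=cam('wrist')
for lo in(130,145,160): print(lo,fit(c,im,[.5596,.177,-.11],one(),lo=lo,S=2,pad=30))
x,_=fit(c,im,[.5596,.177,-.11],one(),lo=145,S=2,pad=30)
plan([(x[0],x[1],.24,x[2]),(x[0],x[1],.052,x[2])])
```

```text
130 (array([ 0.55655376,  0.17915352, -0.10987886]), np.float64(0.9539358014768674))
145 (array([ 0.55655372,  0.17896659, -0.0972139 ]), np.float64(0.9711387639861968))
160 (array([ 0.55684822,  0.1787787 , -0.09593507]), np.float64(0.9515975956975641))
-> [0.5566 0.179  0.24  ] rows/call ~0.2
   [-1.9, -7.0, 1.4] roll -1.4
-> [0.5566 0.179  0.052 ] rows/call ~4.5
   [0.0, 0.0, 188.0] roll -0.0
```

```bash
python3 -m creep '[{"translation":[-2,-7,1],"roll":-1.4,"gripper":87},{"translation":[-2,-7,60],"roll":-1.4,"gripper":87},{"translation":[-2,-7,100],"roll":-1.4,"gripper":87},{"translation":[-2,-7,140],"roll":-1.4,"gripper":87},{"translation":[-2,-7,165],"roll":-1.4,"gripper":87}]' 25
python3 -m creep '[{"translation":[0,0,24],"roll":0,"gripper":87},{"translation":[0,0,24],"roll":0,"gripper":87},{"translation":[0,0,24],"roll":0,"gripper":55},{"translation":[0,0,24],"roll":0,"gripper":55},{"translation":[0,0,24],"roll":0,"gripper":55}]'
python3 -m creep '[{"translation":[0,0,0],"roll":0,"gripper":55},{"translation":[0,0,0],"roll":0,"gripper":55},{"translation":[0,0,0],"roll":0,"gripper":55},{"translation":[0,0,0],"roll":0,"gripper":55}]'
```

```text
time: 2.62
position: [0.5529, 0.182, 0.0755]
tool_rot: [0.738, 0.674, -0.0, -0.0]
ft_force: [-0.1, 0.1, -0.0]
grip_width: 0.0869
grip_force: 0.0
time: 3.03
position: [0.5565, 0.1813, 0.055]
tool_rot: [0.739, 0.673, 0.002, 0.001]
ft_force: [-0.7, 0.2, 0.2]
grip_width: 0.0744
grip_force: 0.0
time: 3.37
position: [0.5585, 0.1809, 0.0548]
tool_rot: [0.74, 0.673, 0.003, 0.002]
ft_force: [2.5, 0.5, 7.2]
grip_width: 0.0596
grip_force: 25.0
```

Run:
```python
from h import *
plan([(.557,.179,.2,-.097),(.574,-.115,.3,.229)])
```

```text
-> [0.557 0.179 0.2  ] rows/call ~3.5
   [-2.0, -1.3, -145.2] roll 0.1
-> [ 0.574 -0.115  0.3  ] rows/call ~3.7
   [-145.5, 22.7, -50.0] roll -9.3
   [-147.2, -1.2, -50.0] roll -9.3
```

```bash
python3 -m creep '[{"translation":[0,0,-30],"roll":0,"gripper":55},{"translation":[0,0,-65],"roll":0,"gripper":55},{"translation":[0,0,-105],"roll":0,"gripper":55},{"translation":[0,0,-145],"roll":0,"gripper":55}]'
python3 -m creep '[{"translation":[-30,5,-10],"roll":-2,"gripper":55},{"translation":[-65,10,-20],"roll":-4,"gripper":55},{"translation":[-105,16,-35],"roll":-6,"gripper":55},{"translation":[-145,22,-50],"roll":-9.3,"gripper":55},{"translation":[-145,22,-50],"roll":-9.3,"gripper":55}]'
python3 -m creep '[{"translation":[-35,0,-10],"roll":-3,"gripper":55},{"translation":[-75,0,-25],"roll":-6,"gripper":55},{"translation":[-115,-1,-40],"roll":-9.3,"gripper":55},{"translation":[-147,-1,-50],"roll":-9.3,"gripper":55},{"translation":[-147,-1,-50],"roll":-9.3,"gripper":55}]'
python3 - <<'E'
from h import *
im=viewer.camera('wrist');im=viewer.camera('wrist');im=viewer.camera('wrist'); c=cam('wrist'); cv2.imwrite('pics/w1.png',im)
for lo in(130,145,160): print(lo,fit(c,im,[.565,-.0757,.229],row,lo=lo,S=2,pad=30))
E
```

```text
time: 3.7
position: [0.5531, 0.18, 0.1979]
tool_rot: [0.74, 0.673, -0.002, -0.002]
ft_force: [0.9, 0.3, -1.7]
grip_width: 0.06
grip_force: 25.0
time: 4.12
position: [0.5647, 0.0275, 0.2499]
tool_rot: [0.684, 0.73, -0.0, 0.003]
ft_force: [1.0, 0.2, -2.2]
grip_width: 0.0596
grip_force: 25.0
time: 4.53
position: [0.5736, -0.1197, 0.2995]
tool_rot: [0.624, 0.782, -0.001, 0.003]
ft_force: [1.3, -0.2, -2.3]
grip_width: 0.06
grip_force: 25.0
130 (array([ 0.56129622, -0.07681691,  0.2296504 ]), np.float64(0.8223871955002274))
145 (array([ 0.56117224, -0.07709479,  0.22665452]), np.float64(0.8396321657448863))
160 (array([ 0.56143378, -0.077507  ,  0.2321131 ]), np.float64(0.8521322584414067))
```

View pics/w1.png

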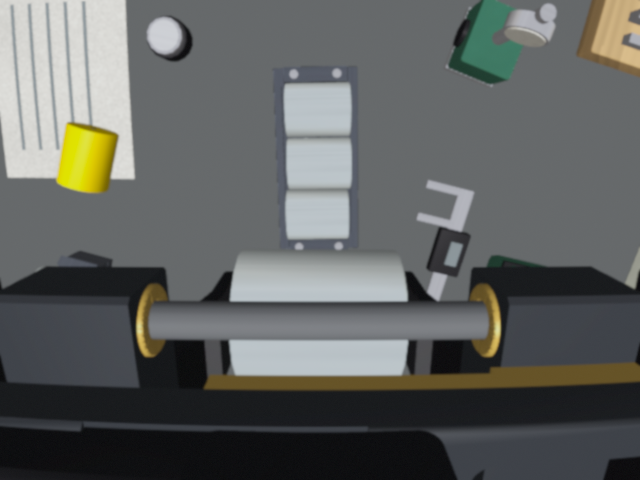

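The bottom row is fully visible, at columns 284-352 and rows 82-240. The held billet starts at row 250 and contaminates the fit, so I refit with a tighter window.

Run:
```python
from h import *
im=cv2.imread('pics/w1.png'); c=cam('wrist')
for lo in(130,145,160,170): print(lo,fit(c,im,[.563,-.0767,.229],row,lo=lo,S=3,pad=5))
x,_=fit(c,im,[.563,-.0767,.229],row,lo=150,S=3,pad=5)
print(x,_,cradle(x,[0,-.025,.0763]),cradle(x,[0,.025,.0763]))
a=cradle(x,[0,-.025,.0]);print(telemetry.get_obs()['position'])
plan([(a[0],a[1],.2,x[2]),(a[0],a[1],.1,x[2])])
```

```text
130 (array([ 0.56123452, -0.07659906,  0.22942917]), np.float64(0.9580701302049761))
145 (array([ 0.56109336, -0.0765988 ,  0.22768953]), np.float64(0.931190471024712))
160 (array([ 0.56138438, -0.07718861,  0.23027868]), np.float64(0.8942338081278131))
170 (array([ 0.56162228, -0.07794506,  0.22941136]), np.float64(0.861236736347609))
[ 0.56116521 -0.07685114  0.22810257] 0.9205416037295024 [ 0.56681845 -0.10120357  0.0763    ] [ 0.55551197 -0.05249871  0.0763    ]
[ 0.57099165 -0.11234868  0.2965809 ]
-> [ 0.5668 -0.1012  0.2   ] rows/call ~2.3
   [11.8, -1.5, 96.6] roll 0.0
-> [ 0.5668 -0.1012  0.1   ] rows/call ~2.4
   [0.0, 0.0, 100.0] roll -0.0
```

Run:
```python
from h import *
for i in range(10):
    viewer.camera('wrist'); o=telemetry.get_obs(); print(np.round(o['position']*1000,1),np.round(o['q'],4),np.round(R.from_quat(o['tool_rot']).as_rotvec(),4))
```

```text
[ 571.  -111.5  296.4] [-3.8520e-01  4.1190e-01  1.4750e+00  7.0000e-04  1.2589e+00 -6.1520e-01] [-1.9495e+00 -2.4583e+00  9.0000e-04]
[ 571.1 -111.1  296.4] [-3.8440e-01  4.1190e-01  1.4750e+00  5.0000e-04  1.2586e+00 -6.1540e-01] [-1.9484e+00 -2.4595e+00  1.0000e-03]
[ 571.4 -111.   296.5] [-3.8390e-01  4.1180e-01  1.4746e+00  3.0000e-04  1.2583e+00 -6.1550e-01] [-1.9481e+00 -2.4606e+00  9.0000e-04]
[ 571.7 -111.   296.7] [-3.8370e-01  4.1180e-01  1.4742e+00  2.0000e-04  1.2582e+00 -6.1560e-01] [-1.9481e+00 -2.4615e+00  8.0000e-04]
[ 571.9 -111.2  296.9] [-3.8380e-01  4.1170e-01  1.4737e+00  2.0000e-04  1.2581e+00 -6.1560e-01] [-1.9485e+00 -2.4620e+00  6.0000e-04]
[ 572.1 -111.4  297.1] [-3.8390e-01  4.1160e-01  1.4733e+00  1.0000e-04  1.2581e+00 -6.1570e-01] [-1.9489e+00 -2.4623e+00  5.0000e-04]
[ 572.2 -111.6  297.2] [-0.3842  0.4116  1.4729  0.      1.258  -0.6157] [-1.9494e+00 -2.4625e+00  4.0000e-04]
[ 572.3 -111.8  297.3] [-0.3845  0.4116  1.4727  0.      1.258  -0.6158] [-1.9499e+00 -2.4625e+00  3.0000e-04]
[ 572.4 -112.   297.4] [-0.3847  0.4115  1.4725 -0.      1.258  -0.6158] [-1.9503e+00 -2.4625e+00  2.0000e-04]
[ 572.4 -112.2  297.5] [-0.385   0.4115  1.4723 -0.      1.258  -0.6159] [-1.9507e+00 -2.4624e+00  1.0000e-04]
```

The arm needs about 1 s to settle. I'll measure again now that it has.

Run:
```python
from h import *
for i in range(4): viewer.camera('wrist')
c=cam('wrist'); im=viewer.camera('wrist')
L=[fit(c,im,[.563,-.0767,.229],row,lo=lo,S=3,pad=5) for lo in(130,135,140)]; print(L)
x=np.mean([l[0] for l in L],0); print(x,cradle(x,[0,-.025,.0763]),cradle(x,[0,.025,.0763]))
np.save('cr.npy',x)
o=telemetry.get_obs(); print(o['position'])
a=cradle(x,[0,-.025,.0])
plan([(a[0],a[1],.2,x[2]),(a[0],a[1],.1,x[2])])
ct=cam('top'); imt=viewer.camera('top')
print([ray(ct,(380,176),.184)],cradle(x,[0,-.125,.184]))
```

```text
[(array([ 0.56219985, -0.07839531,  0.22855603]), np.float64(0.9569339926897441)), (array([ 0.56216763, -0.07834328,  0.22867158]), np.float64(0.9490624155633612)), (array([ 0.5620694 , -0.07836467,  0.22715424]), np.float64(0.940608438370417))]
[ 0.56214562 -0.07836775  0.22812728] [ 0.56779947 -0.10272004  0.0763    ] [ 0.55649178 -0.05401546  0.0763    ]
[ 0.57243731 -0.11270094  0.29755443]
-> [ 0.5678 -0.1027  0.2   ] rows/call ~2.4
   [10.8, -2.2, 97.6] roll 0.1
-> [ 0.5678 -0.1027  0.1   ] rows/call ~2.4
   [0.0, 0.0, 100.0] roll -0.0
[array([ 0.59085973, -0.19568172,  0.184     ])] [ 0.59041484 -0.20012921  0.184     ]
```

```bash
python3 -m creep '[{"translation":[5,-1,30],"roll":0,"gripper":55},{"translation":[11,-2,65],"roll":0,"gripper":55},{"translation":[11,-2,100],"roll":0,"gripper":55},{"translation":[11,-2,140],"roll":0,"gripper":55},{"translation":[11,-2,175],"roll":0,"gripper":55}]'
python3 -m creep '[{"translation":[0,0,22],"roll":0,"gripper":55},{"translation":[0,0,22],"roll":0,"gripper":55},{"translation":[0,0,22],"roll":0,"gripper":55},{"translation":[0,0,22],"roll":0,"gripper":55},{"translation":[0,0,22],"roll":0,"gripper":55}]'
python3 -m creep '[{"translation":[0,0,0],"roll":0,"gripper":55},{"translation":[0,0,0],"roll":0,"gripper":55},{"translation":[0,0,0],"roll":0,"gripper":55},{"translation":[0,0,0],"roll":0,"gripper":55},{"translation":[0,0,0],"roll":0,"gripper":55}]'
python3 -c "
from h import *
x=np.load('cr.npy');a=cradle(x,[0,-.025,.09]);print(telemetry.get_obs()['position']);plan([(*a,x[2])])"
```

```text
time: 5.9
position: [0.5679, -0.1024, 0.1211]
tool_rot: [0.621, 0.784, 0.0, 0.0]
ft_force: [0.9, -1.0, -3.6]
grip_width: 0.0598
grip_force: 25.0
time: 6.32
position: [0.5698, -0.1032, 0.1027]
tool_rot: [0.621, 0.784, 0.001, 0.002]
ft_force: [0.2, -0.2, -2.1]
grip_width: 0.0598
grip_force: 25.0
time: 6.73
position: [0.5681, -0.1025, 0.1009]
tool_rot: [0.621, 0.784, 0.0, 0.0]
ft_force: [0.4, -0.6, -1.8]
grip_width: 0.0599
grip_force: 25.0
[ 0.56806676 -0.10246348  0.10093082]
-> [ 0.5678 -0.1027  0.09  ] rows/call ~0.3
   [-0.2, -0.3, 10.9] roll 0.1
```

```bash
python3 -m creep '[{"translation":[0,0,8],"roll":0,"gripper":55},{"translation":[0,0,14],"roll":0,"gripper":55},{"translation":[0,0,17],"roll":0,"gripper":55},{"translation":[0,0,17],"roll":0,"gripper":55},{"translation":[0,0,17],"roll":0,"gripper":55}]'
python3 -m creep '[{"translation":[0,0,2],"roll":0,"gripper":55},{"translation":[0,0,2],"roll":0,"gripper":55},{"translation":[0,0,2],"roll":0,"gripper":55}]'
python3 -m creep '[{"translation":[0,0,2],"roll":0,"gripper":55},{"translation":[0,0,2],"roll":0,"gripper":55},{"translation":[0,0,2],"roll":0,"gripper":55}]'
```

```text
time: 7.15
position: [0.5674, -0.1022, 0.083]
tool_rot: [0.621, 0.784, -0.0, -0.001]
ft_force: [-0.9, 0.4, -1.1]
grip_width: 0.0597
grip_force: 25.0
time: 7.4
position: [0.5675, -0.1019, 0.0827]
tool_rot: [0.621, 0.784, 0.0, -0.0]
ft_force: [-3.0, 2.7, 10.1]
grip_width: 0.0601
grip_force: 25.0
time: 7.65
position: [0.5672, -0.1016, 0.082]
tool_rot: [0.621, 0.784, 0.0, -0.001]
ft_force: [-6.1, 3.6, 17.8]
grip_width: 0.0598
grip_force: 25.0
```

```bash
python3 -m creep '[{"translation":[0,0,-1],"roll":0,"gripper":60},{"translation":[0,0,-2],"roll":0,"gripper":66},{"translation":[0,0,-2],"roll":0,"gripper":80},{"translation":[0,0,-2],"roll":0,"gripper":86},{"translation":[0,0,-2],"roll":0,"gripper":86}]'
python3 -m creep '[{"translation":[0,0,-2],"roll":0,"gripper":86},{"translation":[0,0,-35],"roll":0,"gripper":86},{"translation":[0,0,-75],"roll":0,"gripper":86},{"translation":[0,0,-115],"roll":0,"gripper":86},{"translation":[0,0,-155],"roll":0,"gripper":86}]'
python3 -c "
from h import *
plan([(.397,.155,.24,.438)])"
```

```text
time: 8.07
position: [0.5683, -0.1027, 0.0813]
tool_rot: [0.621, 0.784, 0.0, 0.0]
ft_force: [0.3, -0.4, -0.1]
grip_width: 0.0785
grip_force: 0.0
time: 8.48
position: [0.5676, -0.1024, 0.2377]
tool_rot: [0.621, 0.784, -0.0, -0.001]
ft_force: [0.4, -0.1, 0.2]
grip_width: 0.0861
grip_force: 0.0
-> [0.397 0.155 0.24 ] rows/call ~3.7
   [144.7, -53.7, -1.1] roll -6.0
   [149.5, -38.4, -1.1] roll -6.0
```

```bash
python3 -m creep '[{"translation":[35,-13,-1],"roll":-2,"gripper":86},{"translation":[72,-26,-1],"roll":-4,"gripper":86},{"translation":[109,-40,-1],"roll":-6,"gripper":86},{"translation":[145,-54,-1],"roll":-6,"gripper":86},{"translation":[145,-54,-1],"roll":-6,"gripper":86}]'
python3 -m creep '[{"translation":[38,-10,-1],"roll":-2,"gripper":86},{"translation":[76,-20,-1],"roll":-4,"gripper":86},{"translation":[113,-29,-1],"roll":-6,"gripper":86},{"translation":[150,-38,-1],"roll":-6,"gripper":86},{"translation":[150,-38,-1],"roll":-6,"gripper":86}]'
python3 - <<'E'
from h import *
for i in range(12): viewer.camera('wrist')
c=cam('wrist'); im=viewer.camera('wrist'); cv2.imwrite('pics/w2.png',im)
L=[fit(c,im,[.395,.155,.438],one(),lo=lo,S=2,pad=25) for lo in(130,145,160)]
for l in L: print(l)
x=max(L,key=lambda l:l[1])[0]
plan([(x[0],x[1],.24,x[2]),(x[0],x[1],.052,x[2])])
E
```

```text
time: 8.9
position: [0.4759, 0.0314, 0.237]
tool_rot: [0.578, 0.816, -0.001, -0.004]
ft_force: [-1.3, 0.2, -0.3]
grip_width: 0.0863
grip_force: 0.0
time: 9.32
position: [0.3921, 0.1593, 0.2382]
tool_rot: [0.534, 0.846, -0.001, -0.003]
ft_force: [-0.2, -0.5, 0.4]
grip_width: 0.0857
grip_force: 0.0
(array([0.39609157, 0.15099959, 0.43739731]), np.float64(0.9536821224894619))
(array([0.39581026, 0.15065659, 0.43390948]), np.float64(0.9735242608426908))
(array([0.39598358, 0.15031874, 0.44622056]), np.float64(0.9602403343782654))
-> [0.3958 0.1507 0.24  ] rows/call ~0.1
   [-3.5, -3.3, -1.5] roll 0.3
-> [0.3958 0.1507 0.052 ] rows/call ~4.5
   [0.0, 0.0, 188.0] roll -0.0
```

```bash
python3 -m creep '[{"translation":[-3,-3,20],"roll":0.3,"gripper":86},{"translation":[-3,-3,60],"roll":0.3,"gripper":86},{"translation":[-3,-3,100],"roll":0.3,"gripper":86},{"translation":[-3,-3,140],"roll":0.3,"gripper":86},{"translation":[-3,-3,165],"roll":0.3,"gripper":86}]'
python3 -m creep '[{"translation":[0,0,21],"roll":0,"gripper":86},{"translation":[0,0,21],"roll":0,"gripper":86},{"translation":[0,0,21],"roll":0,"gripper":86},{"translation":[0,0,21],"roll":0,"gripper":55},{"translation":[0,0,21],"roll":0,"gripper":55}]'
python3 -m creep '[{"translation":[0,0,0],"roll":0,"gripper":55},{"translation":[0,0,0],"roll":0,"gripper":55},{"translation":[0,0,0],"roll":0,"gripper":55},{"translation":[0,0,0],"roll":0,"gripper":55},{"translation":[0,0,0],"roll":0,"gripper":55}]'
python3 -c "
from h import *
x=np.load('cr.npy');a=cradle(x,[0,.025,.2]);print(telemetry.get_obs()['position'],a);plan([(.396,.151,.23,.434),(a[0],a[1],.23,x[2])])"
```

```text
time: 10.38
position: [0.3948, 0.1513, 0.071]
tool_rot: [0.538, 0.843, -0.001, -0.001]
ft_force: [-0.2, 0.6, 0.0]
grip_width: 0.0858
grip_force: 0.0
time: 10.8
position: [0.3968, 0.1517, 0.0539]
tool_rot: [0.538, 0.843, 0.001, 0.001]
ft_force: [-0.0, 0.4, -0.3]
grip_width: 0.0791
grip_force: 0.0
time: 11.22
position: [0.3959, 0.1516, 0.0534]
tool_rot: [0.538, 0.843, 0.0, 0.001]
ft_force: [-0.9, -0.3, 6.5]
grip_width: 0.06
grip_force: 25.0
[0.39594615 0.15159311 0.05336312] [ 0.55649178 -0.05401546  0.2       ]
-> [0.396 0.151 0.23 ] rows/call ~4.2
   [-0.6, -0.2, -176.6] roll 0.0
-> [ 0.5565 -0.054   0.23  ] rows/call ~3.1
   [-126.7, 29.7, -0.0] roll 5.9
   [-123.0, 42.6, -0.0] roll 5.9
```

```bash
python3 -m creep '[{"translation":[0,0,-25],"roll":0,"gripper":55},{"translation":[0,0,-60],"roll":0,"gripper":55},{"translation":[0,0,-100],"roll":0,"gripper":55},{"translation":[0,0,-140],"roll":0,"gripper":55},{"translation":[0,0,-177],"roll":0,"gripper":55}]'
python3 -m creep '[{"translation":[-30,7,0],"roll":2,"gripper":55},{"translation":[-63,15,0],"roll":4,"gripper":55},{"translation":[-95,22,0],"roll":5.9,"gripper":55},{"translation":[-127,30,0],"roll":5.9,"gripper":55},{"translation":[-127,30,0],"roll":5.9,"gripper":55}]'
python3 -m creep '[{"translation":[-30,10,0],"roll":2,"gripper":55},{"translation":[-63,22,0],"roll":4,"gripper":55},{"translation":[-95,33,0],"roll":5.9,"gripper":55},{"translation":[-115,40,0],"roll":5.9,"gripper":55},{"translation":[-123,43,0],"roll":5.9,"gripper":55}]'
python3 -m creep '[{"translation":[0,0,30],"roll":0,"gripper":55},{"translation":[0,0,65],"roll":0,"gripper":55},{"translation":[0,0,95],"roll":0,"gripper":55},{"translation":[0,0,120],"roll":0,"gripper":55},{"translation":[0,0,125],"roll":0,"gripper":55}]'
python3 -m creep '[{"translation":[0,0,0],"roll":0,"gripper":55},{"translation":[0,0,0],"roll":0,"gripper":55},{"translation":[0,0,0],"roll":0,"gripper":55},{"translation":[0,0,0],"roll":0,"gripper":55},{"translation":[0,0,0],"roll":0,"gripper":55}]'
python3 -c "
from h import *
for i in range(8): viewer.camera('top')
x=np.load('cr.npy');a=cradle(x,[0,.025,.082]);plan([(*a,x[2])]);im=viewer.camera('scene');cv2.imwrite('pics/s1.png',cv2.resize(im[220:340,190:350],(800,600),interpolation=2))"
```

```text
time: 11.63
position: [0.3946, 0.1515, 0.2313]
tool_rot: [0.538, 0.843, -0.0, -0.0]
ft_force: [1.1, 0.3, -3.4]
grip_width: 0.06
grip_force: 25.0
time: 12.05
position: [0.4815, 0.0446, 0.23]
tool_rot: [0.582, 0.813, 0.001, 0.004]
ft_force: [0.8, -0.1, -2.7]
grip_width: 0.0601
grip_force: 25.0
time: 12.47
position: [0.5588, -0.0561, 0.229]
tool_rot: [0.623, 0.782, -0.0, 0.001]
ft_force: [0.7, -0.0, -3.1]
grip_width: 0.0602
grip_force: 25.0
time: 12.88
position: [0.5525, -0.0515, 0.1001]
tool_rot: [0.622, 0.783, -0.002, -0.005]
ft_force: [-0.6, 1.0, -3.5]
grip_width: 0.06
grip_force: 25.0
time: 13.3
position: [0.558, -0.0535, 0.1062]
tool_rot: [0.622, 0.783, 0.001, 0.001]
ft_force: [0.0, 0.1, -3.1]
grip_width: 0.0598
grip_force: 25.0
-> [ 0.5565 -0.054   0.082 ] rows/call ~0.5
   [-0.6, -0.7, 22.6] roll 0.0
```

View pics/s1.png

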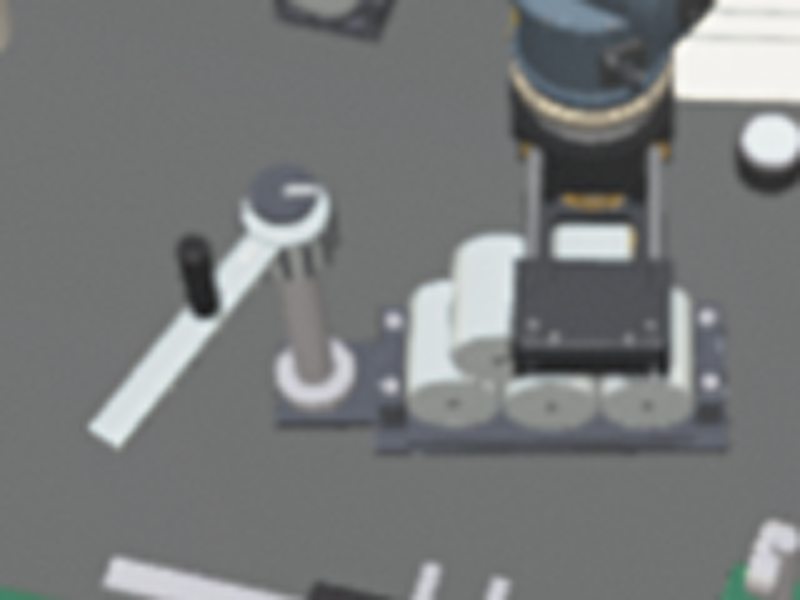

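The scene crop shows billet0 seated in the right gap at about (485,310) and the gripper over the left gap. I'll lower billet1 until it touches.

```bash
python3 -m creep '[{"translation":[-0.5,-0.7,8],"roll":0,"gripper":55},{"translation":[-0.5,-0.7,15],"roll":0,"gripper":55},{"translation":[-0.5,-0.7,20],"roll":0,"gripper":55},{"translation":[-0.5,-0.7,21],"roll":0,"gripper":55},{"translation":[-0.5,-0.7,21],"roll":0,"gripper":55}]'
python3 -m creep '[{"translation":[0,0,2],"roll":0,"gripper":55},{"translation":[0,0,2],"roll":0,"gripper":55},{"translation":[0,0,2],"roll":0,"gripper":55},{"translation":[0,0,2],"roll":0,"gripper":55}]'
python3 -m creep '[{"translation":[0,0,2],"roll":0,"gripper":55},{"translation":[0,0,2],"roll":0,"gripper":55},{"translation":[0,0,2],"roll":0,"gripper":55},{"translation":[0,0,2],"roll":0,"gripper":55}]'
```

```text
time: 14.17
position: [0.5559, -0.0538, 0.0825]
tool_rot: [0.622, 0.783, -0.0, -0.001]
ft_force: [0.1, -0.7, -3.4]
grip_width: 0.0596
grip_force: 25.0
time: 14.5
position: [0.5566, -0.054, 0.0817]
tool_rot: [0.622, 0.783, 0.0, 0.0]
ft_force: [-0.2, -0.8, -3.2]
grip_width: 0.0597
grip_force: 25.0
time: 14.83
position: [0.5569, -0.0538, 0.0803]
tool_rot: [0.622, 0.783, 0.0, 0.001]
ft_force: [-1.1, 1.6, 5.0]
grip_width: 0.06
grip_force: 25.0
```

Contact is at the expected height. I'll press slightly, release, rise and go to billet2.

```bash
python3 -m creep '[{"translation":[0,0,1],"roll":0,"gripper":55},{"translation":[0,0,1],"roll":0,"gripper":60},{"translation":[0,0,0],"roll":0,"gripper":66},{"translation":[0,0,0],"roll":0,"gripper":80},{"translation":[0,0,0],"roll":0,"gripper":86}]'
python3 -m creep '[{"translation":[0,0,0],"roll":0,"gripper":86},{"translation":[0,0,-35],"roll":0,"gripper":86},{"translation":[0,0,-75],"roll":0,"gripper":86},{"translation":[0,0,-115],"roll":0,"gripper":86},{"translation":[0,0,-155],"roll":0,"gripper":86}]'
python3 - <<'E'
from h import *
x=np.load('cr.npy')
a=cradle(x,[-.1,0,.25])
plan([(*a,None),(.336,-.265,.24,-.022)])
E
```

```text
time: 15.25
position: [0.5568, -0.0543, 0.0795]
tool_rot: [0.622, 0.783, 0.0, 0.0]
ft_force: [0.3, 1.0, -0.5]
grip_width: 0.0725
grip_force: 0.0
time: 15.67
position: [0.556, -0.054, 0.2355]
tool_rot: [0.622, 0.783, -0.0, -0.001]
ft_force: [0.8, -0.1, -0.3]
grip_width: 0.0855
grip_force: 0.0
-> [ 0.4647 -0.101   0.25  ] rows/call ~2.5
   [-25.2, -99.5, -14.5] roll 0.0
-> [ 0.336 -0.265  0.24 ] rows/call ~2.5
   [-65.3, -81.2, 5.0] roll 7.2
   [-75.0, -72.5, 5.0] roll 7.2
```

```bash
python3 -m creep '[{"translation":[-10,-38,-6],"roll":0,"gripper":86},{"translation":[-20,-76,-12],"roll":0,"gripper":86},{"translation":[-25,-99,-14],"roll":0,"gripper":86}]'
python3 -m creep '[{"translation":[-25,-31,2],"roll":3,"gripper":86},{"translation":[-50,-62,4],"roll":5,"gripper":86},{"translation":[-65,-81,5],"roll":7.2,"gripper":86},{"translation":[-65,-81,5],"roll":7.2,"gripper":86}]'
python3 -m creep '[{"translation":[-28,-27,2],"roll":3,"gripper":86},{"translation":[-55,-54,4],"roll":5,"gripper":86},{"translation":[-75,-73,5],"roll":7.2,"gripper":86},{"translation":[-75,-73,5],"roll":7.2,"gripper":86}]'
python3 - <<'E'
from h import *
for i in range(14): viewer.camera('wrist')
c=cam('wrist'); im=viewer.camera('wrist'); cv2.imwrite('pics/w3.png',im)
L=[fit(c,im,[.334,-.267,-.022],one(),lo=lo,S=2,pad=25) for lo in(130,145,160)]
for l in L: print(l)
x=max(L,key=lambda l:l[1])[0]
plan([(x[0],x[1],.24,x[2]),(x[0],x[1],.052,x[2])])
E
```

```text
time: 15.92
position: [0.4634, -0.1014, 0.2496]
tool_rot: [0.622, 0.783, -0.001, 0.0]
ft_force: [-0.6, -0.6, 0.4]
grip_width: 0.0858
grip_force: 0.0
time: 16.25
position: [0.3992, -0.1851, 0.2433]
tool_rot: [0.672, 0.741, -0.001, -0.0]
ft_force: [0.4, -0.2, 0.7]
grip_width: 0.0856
grip_force: 0.0
time: 16.58
position: [0.3353, -0.2678, 0.2384]
tool_rot: [0.717, 0.697, -0.001, 0.001]
ft_force: [0.8, 0.1, -0.3]
grip_width: 0.0857
grip_force: 0.0
(array([ 0.33485015, -0.26743945, -0.04248276]), np.float64(0.9670926839086244))
(array([ 0.33476675, -0.26736054, -0.03691964]), np.float64(0.968595041322314))
(array([ 0.33486751, -0.26822866, -0.04885777]), np.float64(0.948815810111361))
-> [ 0.3348 -0.2674  0.24  ] rows/call ~0.1
   [-3.0, -1.8, -1.4] roll 0.8
-> [ 0.3348 -0.2674  0.052 ] rows/call ~4.5
   [0.0, 0.0, 188.0] roll -0.0
```

```bash
python3 -m creep '[{"translation":[-3,-2,20],"roll":0.8,"gripper":86},{"translation":[-3,-2,60],"roll":0.8,"gripper":86},{"translation":[-3,-2,100],"roll":0.8,"gripper":86},{"translation":[-3,-2,140],"roll":0.8,"gripper":86},{"translation":[-3,-2,165],"roll":0.8,"gripper":86}]'
python3 -m creep '[{"translation":[0,0,21],"roll":0,"gripper":86},{"translation":[0,0,21],"roll":0,"gripper":86},{"translation":[0,0,21],"roll":0,"gripper":86},{"translation":[0,0,21],"roll":0,"gripper":55},{"translation":[0,0,21],"roll":0,"gripper":55}]'
python3 -m creep '[{"translation":[0,0,0],"roll":0,"gripper":55},{"translation":[0,0,0],"roll":0,"gripper":55},{"translation":[0,0,0],"roll":0,"gripper":55},{"translation":[0,0,0],"roll":0,"gripper":55},{"translation":[0,0,0],"roll":0,"gripper":55}]'
python3 -m creep '[{"translation":[0,0,-30],"roll":0,"gripper":55},{"translation":[0,0,-70],"roll":0,"gripper":55},{"translation":[0,0,-110],"roll":0,"gripper":55},{"translation":[0,0,-150],"roll":0,"gripper":55},{"translation":[0,0,-190],"roll":0,"gripper":55}]'
python3 -c "
from h import *
x=np.load('cr.npy');plan([(*cradle(x,[-.15,0,.27]),x[2]),(*cradle(x,[0,-.03,.3]),x[2])])"
```

```text
time: 17.75
position: [0.3338, -0.2667, 0.071]
tool_rot: [0.72, 0.694, 0.0, -0.001]
ft_force: [-0.3, 0.3, -0.0]
grip_width: 0.0864
grip_force: 0.0
time: 18.17
position: [0.3352, -0.2682, 0.0539]
tool_rot: [0.72, 0.694, -0.0, 0.002]
ft_force: [0.7, -0.8, 0.7]
grip_width: 0.0787
grip_force: 0.0
time: 18.58
position: [0.3348, -0.2678, 0.0534]
tool_rot: [0.72, 0.694, -0.0, 0.001]
ft_force: [0.1, 0.2, 7.3]
grip_width: 0.06
grip_force: 25.0
time: 19.0
position: [0.3337, -0.2663, 0.2441]
tool_rot: [0.72, 0.694, 0.0, -0.001]
ft_force: [1.4, -2.2, -2.6]
grip_width: 0.0596
grip_force: 25.0
-> [ 0.416  -0.1123  0.27  ] rows/call ~4.2
   [156.9, 76.6, -25.9] roll -15.2
-> [ 0.5689 -0.1076  0.3   ] rows/call ~3.7
   [-30.0, 150.0, -30.0] roll -0.0
```

```bash
python3 -m creep '[{"translation":[35,17,-6],"roll":-4,"gripper":55},{"translation":[70,34,-12],"roll":-9,"gripper":55},{"translation":[106,52,-18],"roll":-13,"gripper":55},{"translation":[142,69,-24],"roll":-15.2,"gripper":55},{"translation":[157,77,-26],"roll":-15.2,"gripper":55}]'
python3 -m creep '[{"translation":[-6,33,-6],"roll":0,"gripper":55},{"translation":[-13,66,-13],"roll":0,"gripper":55},{"translation":[-20,100,-20],"roll":0,"gripper":55},{"translation":[-27,135,-27],"roll":0,"gripper":55},{"translation":[-30,150,-30],"roll":0,"gripper":55}]'
python3 - <<'E'
from h import *
for i in range(14): viewer.camera('wrist')
x=np.load('cr.npy'); c=cam('wrist'); im=viewer.camera('wrist'); print(telemetry.get_obs()['position'])
def m5(p): return row(p)+[cyl(*cradle(p,[0,y,.0763]),p[2]) for y in(.025,-.025)]
for lo in(130,150): print(fit(c,im,x,m5,lo=lo,S=3,pad=4))
for P in m5(x)[3:]: 
    h=cv2.convexHull(proj(c,P).astype(np.float32)).astype(int); cv2.polylines(im,[h],True,(0,0,255),1)
cv2.imwrite('pics/w4.png',cv2.resize(im[60:300,220:420],(500,600),interpolation=2))
E
```

```text
time: 19.42
position: [0.4175, -0.1092, 0.269]
tool_rot: [0.621, 0.784, 0.001, -0.001]
ft_force: [0.5, -0.5, -3.0]
grip_width: 0.06
grip_force: 25.0
time: 19.83
position: [0.5744, -0.1084, 0.2989]
tool_rot: [0.622, 0.783, 0.001, 0.002]
ft_force: [1.5, -0.8, -2.9]
grip_width: 0.06
grip_force: 25.0
[ 0.56998139 -0.10869982  0.29867866]
(array([ 0.56168475, -0.07782629,  0.22875283]), np.float64(0.9760618770304658))
(array([ 0.56184379, -0.0784547 ,  0.22583758]), np.float64(0.9545750503591267))
```

View pics/w4.png

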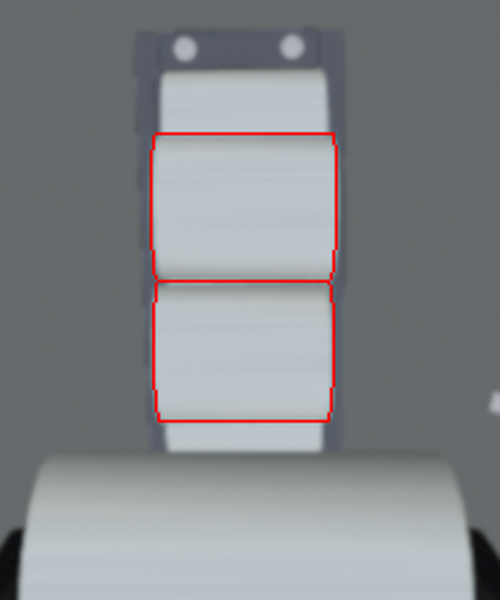

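The predicted outlines of both second-layer billets match the picture to within a pixel, so they are seated and flush. Next is the top billet.

```bash
python3 -c "
from h import *
x=np.load('cr.npy');plan([(*cradle(x,[0,0,.2]),x[2]),(*cradle(x,[0,0,.14]),x[2])])"
```

```text
-> [ 0.5621 -0.0784  0.2   ] rows/call ~2.5
   [31.3, -0.8, 98.7] roll 0.0
-> [ 0.5621 -0.0784  0.14  ] rows/call ~1.4
   [0.0, 0.0, 60.0] roll -0.0
```

```bash
python3 -m creep '[{"translation":[15,-0.5,15],"roll":0,"gripper":55},{"translation":[31,-1,50],"roll":0,"gripper":55},{"translation":[31,-1,90],"roll":0,"gripper":55},{"translation":[31,-1,125],"roll":0,"gripper":55},{"translation":[31,-1,150],"roll":0,"gripper":55}]'
python3 -m creep '[{"translation":[0,0,9],"roll":0,"gripper":55},{"translation":[0,0,9],"roll":0,"gripper":55},{"translation":[0,0,9],"roll":0,"gripper":55},{"translation":[0,0,9],"roll":0,"gripper":55},{"translation":[0,0,9],"roll":0,"gripper":55}]'
python3 -c "
from h import *
for i in range(8): viewer.camera('top')
x=np.load('cr.npy');plan([(*cradle(x,[0,0,.1255]),x[2])])"
```

```text
time: 21.0
position: [0.5608, -0.0779, 0.146]
tool_rot: [0.622, 0.783, -0.001, -0.001]
ft_force: [-0.6, 0.6, -2.2]
grip_width: 0.0596
grip_force: 25.0
time: 21.42
position: [0.5638, -0.0793, 0.1417]
tool_rot: [0.622, 0.783, 0.001, 0.002]
ft_force: [-0.3, -0.2, -2.7]
grip_width: 0.0599
grip_force: 25.0
-> [ 0.5621 -0.0784  0.1255] rows/call ~0.3
   [0.3, -0.0, 14.3] roll 0.0
```

```bash
python3 -m creep '[{"translation":[0,0,6],"roll":0,"gripper":55},{"translation":[0,0,11],"roll":0,"gripper":55},{"translation":[0,0,14],"roll":0,"gripper":55},{"translation":[0,0,14],"roll":0,"gripper":55},{"translation":[0,0,14],"roll":0,"gripper":55}]'
python3 -m creep '[{"translation":[0,0,1.5],"roll":0,"gripper":55},{"translation":[0,0,1.5],"roll":0,"gripper":55},{"translation":[0,0,1.5],"roll":0,"gripper":55},{"translation":[0,0,1.5],"roll":0,"gripper":55}]'
python3 -m creep '[{"translation":[0,0,1],"roll":0,"gripper":55},{"translation":[0,0,1],"roll":0,"gripper":55},{"translation":[0,0,1],"roll":0,"gripper":55},{"translation":[0,0,1],"roll":0,"gripper":55}]'
```

```text
time: 22.23
position: [0.5619, -0.0786, 0.125]
tool_rot: [0.622, 0.783, -0.0, -0.001]
ft_force: [0.7, 0.1, -2.1]
grip_width: 0.0602
grip_force: 25.0
time: 22.57
position: [0.5622, -0.0787, 0.1241]
tool_rot: [0.622, 0.783, 0.0, 0.0]
ft_force: [-0.2, 1.0, -2.9]
grip_width: 0.0602
grip_force: 25.0
time: 22.9
position: [0.5624, -0.0789, 0.1234]
tool_rot: [0.622, 0.783, 0.0, 0.0]
ft_force: [-0.2, -0.4, -0.2]
grip_width: 0.0601
grip_force: 25.0
```

```bash
python3 -m creep '[{"translation":[0,0,1],"roll":0,"gripper":55},{"translation":[0,0,1],"roll":0,"gripper":55},{"translation":[0,0,1],"roll":0,"gripper":60},{"translation":[0,0,0.5],"roll":0,"gripper":66},{"translation":[0,0,0.5],"roll":0,"gripper":80}]'
python3 -m creep '[{"translation":[0,0,0],"roll":0,"gripper":86},{"translation":[0,0,0],"roll":0,"gripper":86},{"translation":[0,0,-35],"roll":0,"gripper":86},{"translation":[0,0,-75],"roll":0,"gripper":86},{"translation":[0,0,-110],"roll":0,"gripper":86}]'
python3 - <<'E'
from h import *
x=np.load('cr.npy')
plan([(*cradle(x,[0.02,-.1,.3]),x[2])])
E
```

```text
time: 23.32
position: [0.5626, -0.0786, 0.1229]
tool_rot: [0.622, 0.783, 0.0, 0.0]
ft_force: [0.5, 0.3, -0.2]
grip_width: 0.0665
grip_force: 0.0
time: 23.73
position: [0.5619, -0.0785, 0.2334]
tool_rot: [0.622, 0.783, -0.0, -0.001]
ft_force: [0.4, -0.1, -0.5]
grip_width: 0.0855
grip_force: 0.0
-> [ 0.6042 -0.1713  0.3   ] rows/call ~2.9
   [-100.0, 20.3, -66.6] roll 0.0
```

```bash
python3 -m creep '[{"translation":[0,0,-35],"roll":0,"gripper":86},{"translation":[0,0,-70],"roll":0,"gripper":86},{"translation":[-35,6,-75],"roll":0,"gripper":86},{"translation":[-75,13,-75],"roll":0,"gripper":86},{"translation":[-115,20,-75],"roll":0,"gripper":86}]'
python3 -m creep '[{"translation":[-35,5,0],"roll":0,"gripper":60},{"translation":[-65,10,0],"roll":0,"gripper":50},{"translation":[-65,10,0],"roll":0,"gripper":45},{"translation":[-65,10,0],"roll":0,"gripper":45},{"translation":[-65,10,0],"roll":0,"gripper":45}]' 15
python3 - <<'E'
from h import *
for i in range(14): viewer.camera('wrist')
x=np.load('cr.npy'); c=cam('wrist'); im=viewer.camera('wrist'); print(telemetry.get_obs()['position']); cv2.imwrite('pics/w5.png',im)
E
```

```text
time: 24.15
position: [0.6085, -0.1866, 0.3094]
tool_rot: [0.621, 0.784, 0.0, 0.001]
ft_force: [1.2, 0.2, -0.5]
grip_width: 0.086
grip_force: 0.0
time: 24.57
position: [0.6315, -0.2464, 0.3067]
tool_rot: [0.622, 0.783, 0.0, -0.001]
ft_force: [0.4, 0.9, -0.5]
grip_width: 0.0607
grip_force: 0.0
[ 0.63211773 -0.24721061  0.30752182]
```

View pics/w5.png

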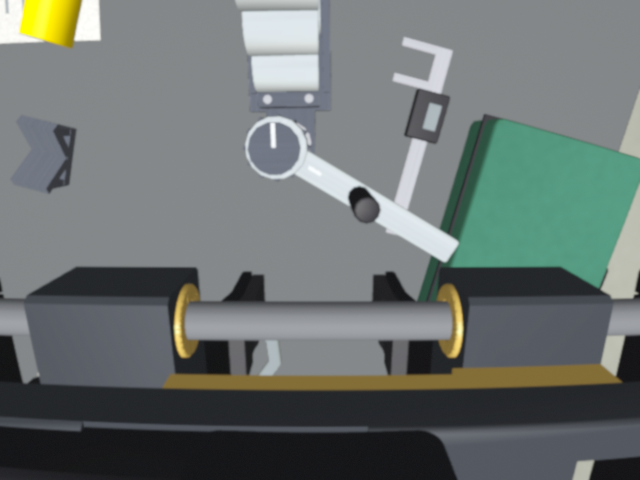

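The wrist view shows the cap centre at about (275,148), the stub top at about (367,209) and the arm tip at about (450,250).

Run:
```python
from h import *
x=np.load('cr.npy'); c=cam('wrist')
cap=ray(c,(275.5,148),.184); st=ray(c,(367,209),.22); tip=ray(c,(451,250),.168); ax=cradle(x,[0,-.125,.184])
print(cap,ax,st,tip)
for A in(cap,ax): print(np.hypot(*(st-A)[:2]),np.arctan2(*(st-A)[1::-1])-x[2],np.hypot(*(tip-A)[:2]),np.arctan2(*(tip-A)[1::-1])-x[2])
```

```text
[ 0.59286611 -0.19898182  0.184     ] [ 0.59041484 -0.20012921  0.184     ] [ 0.65368464 -0.21841972  0.22      ] [ 0.72852701 -0.24124795  0.168     ]
0.06384924123271743 -0.5374717000504285 0.1420925904600028 -0.5301529506524687
0.06586054189958633 -0.5095428413001394 0.1441031652720326 -0.5174909244493475
```

Run:
```python
from h import *
plan([(.6537,-.2185,.3,None),(.6537,-.2185,.2,None)])
A=np.array([.5915,-.1995]); h=.228; a0=-.297; da=np.radians(8)
for k in range(3):
    for j in range(1,6):
        w=.065*(np.array([np.cos(a0+j*da),np.sin(a0+j*da)])-[np.cos(a0),np.sin(a0)])*1000
        print(k,np.round([w@[-np.sin(h),np.cos(h)],w@[np.cos(h),np.sin(h)]],1),-4*j)
    a0+=5*da; h+=np.radians(20)
print(a0-np.load('cr.npy')[2])
```

```text
-> [ 0.6537 -0.2185  0.3   ] rows/call ~0.9
   [23.1, 27.5, 7.5] roll 0.0
-> [ 0.6537 -0.2185  0.2   ] rows/call ~2.4
   [0.0, 0.0, 100.0] roll 0.0
0 [8.1 4. ] -4
0 [16.8  6.8] -8
0 [25.7  8.4] -12
0 [34.8  8.7] -16
0 [43.8  7.8] -20
1 [9. 1.] -4
1 [18.1  0.7] -8
1 [27.  -0.9] -12
1 [35.6 -3.7] -16
1 [43.8 -7.7] -20
2 [ 8.8 -2.2] -4
2 [17.2 -5.6] -8
2 [ 25.1 -10.1] -12
2 [ 32.2 -15.7] -16
2 [ 38.5 -22.2] -20
1.569267819625457
```

```bash
python3 -m creep '[{"translation":[12,14,4],"roll":0,"gripper":45},{"translation":[23,27.5,8],"roll":0,"gripper":45},{"translation":[23,27.5,8],"roll":0,"gripper":45},{"translation":[23,27.5,8],"roll":0,"gripper":45},{"translation":[23,27.5,20],"roll":0,"gripper":45}]'
python3 -m creep '[{"translation":[0,0,0],"roll":0,"gripper":45},{"translation":[0,0,0],"roll":0,"gripper":45},{"translation":[0,0,0],"roll":0,"gripper":45},{"translation":[0,0,0],"roll":0,"gripper":45},{"translation":[0,0,0],"roll":0,"gripper":45}]'
python3 -m creep '[{"translation":[0,0,25],"roll":0,"gripper":45},{"translation":[0,0,55],"roll":0,"gripper":45},{"translation":[0,0,80],"roll":0,"gripper":45},{"translation":[0,0,88],"roll":0,"gripper":45},{"translation":[0,0,88],"roll":0,"gripper":45}]'
python3 -m creep '[{"translation":[0,0,0],"roll":0,"gripper":45},{"translation":[0,0,0],"roll":0,"gripper":45},{"translation":[0,0,0],"roll":0,"gripper":12},{"translation":[0,0,0],"roll":0,"gripper":12},{"translation":[0,0,0],"roll":0,"gripper":12}]' 12
python3 -m creep '[{"translation":[0,0,0],"roll":0,"gripper":12},{"translation":[0,0,0],"roll":0,"gripper":12},{"translation":[0,0,0],"roll":0,"gripper":12},{"translation":[0,0,0],"roll":0,"gripper":12},{"translation":[0,0,0],"roll":0,"gripper":12}]'
```

```text
time: 25.73
position: [0.6549, -0.2197, 0.29]
tool_rot: [0.622, 0.783, 0.0, 0.003]
ft_force: [0.7, -0.8, 0.4]
grip_width: 0.0451
grip_force: 0.0
time: 26.15
position: [0.6537, -0.219, 0.2879]
tool_rot: [0.622, 0.783, 0.0, 0.0]
ft_force: [0.4, 1.0, -0.1]
grip_width: 0.0448
grip_force: 0.0
time: 26.57
position: [0.6522, -0.2179, 0.1969]
tool_rot: [0.622, 0.783, -0.001, -0.003]
ft_force: [0.6, -0.4, 0.5]
grip_width: 0.0451
grip_force: 0.0
time: 26.98
position: [0.6542, -0.2188, 0.2009]
tool_rot: [0.622, 0.783, 0.0, 0.001]
ft_force: [-0.3, 0.6, -0.1]
grip_width: 0.0324
grip_force: 0.0
time: 27.4
position: [0.6539, -0.2186, 0.1998]
tool_rot: [0.622, 0.783, 0.0, 0.0]
ft_force: [-0.6, -0.4, 1.1]
grip_width: 0.0156
grip_force: 12.0
```

Stub gripped (15.6 mm wide). Now I turn the collar along the arc.

```bash
python3 -m creep '[{"translation":[8.1,4,0],"roll":-4,"gripper":12},{"translation":[16.8,6.8,0],"roll":-8,"gripper":12},{"translation":[25.7,8.4,0],"roll":-12,"gripper":12},{"translation":[34.8,8.7,0],"roll":-16,"gripper":12},{"translation":[43.8,7.8,0],"roll":-20,"gripper":12}]'
python3 -m creep '[{"translation":[9,1,0],"roll":-4,"gripper":12},{"translation":[18.1,0.7,0],"roll":-8,"gripper":12},{"translation":[27,-0.9,0],"roll":-12,"gripper":12},{"translation":[35.6,-3.7,0],"roll":-16,"gripper":12},{"translation":[43.8,-7.7,0],"roll":-20,"gripper":12}]'
python3 -m creep '[{"translation":[8.8,-2.2,0],"roll":-4,"gripper":12},{"translation":[17.2,-5.6,0],"roll":-8,"gripper":12},{"translation":[25.1,-10.1,0],"roll":-12,"gripper":12},{"translation":[32.2,-15.7,0],"roll":-16,"gripper":12},{"translation":[38.5,-22.2,0],"roll":-20,"gripper":12}]'
python3 - <<'E'
from h import *
A=np.array([.5915,-.1995])
for i in range(12): viewer.camera('scene')
o=telemetry.get_obs(); d=o['position'][:2]-A; x=np.load('cr.npy'); print(o['position'],o['ft_force'],np.hypot(*d),np.arctan2(d[1],d[0])-x[2], o['q'],o['grip_width'])
E
```

```text
time: 27.82
position: [0.6525, -0.1761, 0.1999]
tool_rot: [0.475, 0.88, -0.001, 0.002]
ft_force: [0.9, -4.9, -1.0]
grip_width: 0.0157
grip_force: 12.0
time: 28.23
position: [0.6237, -0.1414, 0.1998]
tool_rot: [0.315, 0.949, 0.001, 0.003]
ft_force: [6.8, 2.0, -3.3]
grip_width: 0.0157
grip_force: 12.0
time: 28.65
position: [0.5777, -0.1321, 0.1997]
tool_rot: [0.146, 0.989, 0.004, 0.001]
ft_force: [2.3, 10.1, 3.2]
grip_width: 0.0156
grip_force: 12.0
[ 0.57572033 -0.13224481  0.19969544] [-2.36638799  9.37054661  4.61836085] 0.06908153437698723 1.5731244367722692 [-0.41752702  0.53338306  1.55998351  0.00630918  1.05366328 -1.6963579 ] 0.015989729127294027
```

```bash
python3 -m creep '[{"translation":[0,0,0],"roll":0,"gripper":40},{"translation":[0,0,0],"roll":0,"gripper":45},{"translation":[0,0,0],"roll":0,"gripper":45},{"translation":[0,0,0],"roll":0,"gripper":45},{"translation":[0,0,-10],"roll":0,"gripper":45}]'
python3 -m creep '[{"translation":[0,0,-35],"roll":0,"gripper":45},{"translation":[0,0,-70],"roll":0,"gripper":45},{"translation":[-15,0,-105],"roll":0,"gripper":45},{"translation":[-50,0,-120],"roll":0,"gripper":45},{"translation":[-75,0,-120],"roll":0,"gripper":45}]'
python3 - <<'E'
from h import *
for i in range(16): viewer.camera('wrist')
c=cam('wrist'); im=viewer.camera('wrist'); print(telemetry.get_obs()['position']); np.savez('c6.npz',**c); cv2.imwrite('pics/w6.png',im)
E
```

```text
time: 29.67
position: [0.5757, -0.1362, 0.208]
tool_rot: [0.147, 0.989, 0.0, -0.002]
ft_force: [-1.7, -0.5, -0.3]
grip_width: 0.0402
grip_force: 0.0
time: 30.08
position: [0.6525, -0.16, 0.3372]
tool_rot: [0.147, 0.989, -0.002, 0.007]
ft_force: [1.3, 0.6, 0.6]
grip_width: 0.0448
grip_force: 0.0
[ 0.64859128 -0.15808146  0.32958177]
```

View pics/w6.png

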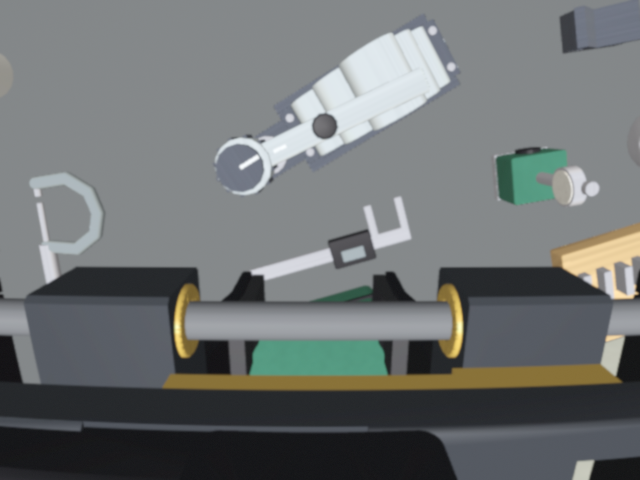

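The collar arm lies across the pyramid, with the cap centre at about (242,166), the stub at (324,126), and both white lines near (250,162) and (279,151). I'll check the angle numerically and in one zoom.

Run:
```python
from h import *
x=np.load('cr.npy'); z=np.load('c6.npz'); c={k:z[k] for k in z}; c['k']=float(c['k']); im=cv2.imread('pics/w6.png')
ax=cradle(x,[0,-.125,0])
cap=ray(c,(242.5,166),.184); st=ray(c,(324,124.5),.22)
for A in(cap,ax): print(A,st,np.hypot(*(st-A)[:2]),np.arctan2(*(st-A)[1::-1])-x[2])
f=lambda P:tuple(np.round(proj(c,[P])[0],1)); 
print('predicted stub at locked',f(cradle(x,[0,-.06,.22])),'axis',f(cradle(x,[0,-.125,.184])),'arm end corners',f(cradle(x,[.009,.02,.168])),f(cradle(x,[-.009,.02,.168])))
cv2.imwrite('pics/w6c.png',cv2.resize(im[0:210,200:480],(800,600),interpolation=2))
```

```text
[ 0.59117802 -0.19666838  0.184     ] [ 0.58134794 -0.13514007  0.22      ] 0.062308619401912964 1.5010952262158888
[ 0.59041484 -0.20012921  0.        ] [ 0.58134794 -0.13514007  0.22      ] 0.06561856858309367 1.4812883604388933
predicted stub at locked (np.float64(318.6), np.float64(116.0)) axis (np.float64(237.5), np.float64(166.4)) arm end corners (np.float64(423.4), np.float64(72.8)) (np.float64(411.6), np.float64(49.3))
```

View pics/w6c.png

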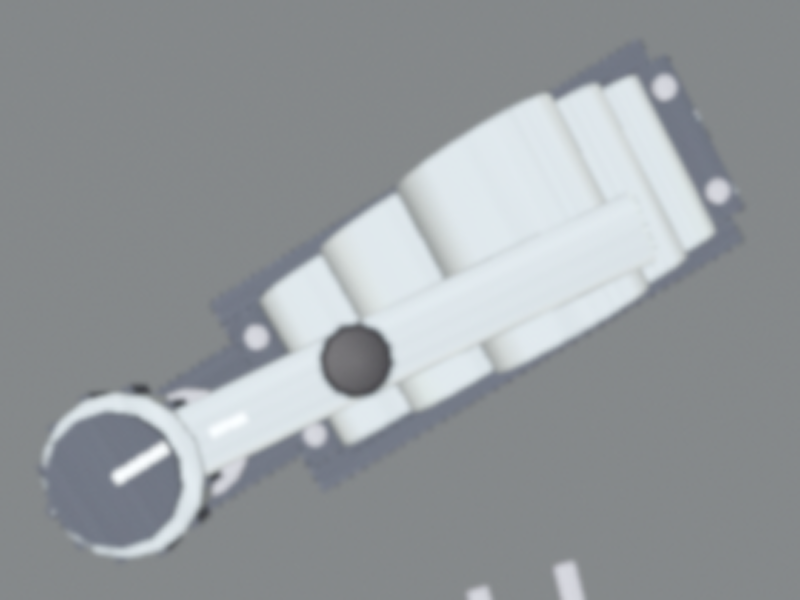

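The zoom shows the arm line about 4-5° clockwise of the cap line, so the arm falls short because the stub slipped along the pads. I'll quantify that with rays.

Run:
```python
from h import *
x=np.load('cr.npy'); z=np.load('c6.npz'); c={k:z[k] for k in z}; c['k']=float(c['k'])
r=lambda u,v,h:ray(c,(200+u/2.857,v/2.857),h)
an=lambda a,b:np.arctan2(b[1]-a[1],b[0]-a[0])-x[2]
c0,c1=r(115,478,.184),r(168,448,.184); l=r(228,424,.168); e=r(632,232,.168); l0,l1=r(210,432,.168),r(245,416,.168); s=r(357,360,.22); cc=r(113,479,.184)
print('cap line',an(c0,c1),'arm',an(l,e),'line',an(l0,l1),'cap->stub',an(cc,s),'cap->end',an(cc,e),'c0->stub',an(c0,s),'c0->end',an(c0,e))
d=np.array([np.cos(x[2]),np.sin(x[2])]); ax=cradle(x,[0,-.125,0])
for n,p in dict(c0=c0,cc=cc,l=l,s=s,e=e).items(): q=R.from_euler('z',-x[2]).as_matrix()@(p-[x[0],x[1],0]); print(n,np.round(q*1000,1))
plan([(*cradle(x,[0.001,-.06,.33]),x[2]),(*cradle(x,[0.001,-.06,.2]),x[2])])
```

```text
cap line 1.5460278353052532 arm 1.4871915096397612 line 1.46544458781224 cap->stub 1.486637668449034 cap->end 1.4862431722252782 c0->stub 1.486562004453018 c0->end 1.4862069048699438
c0 [   1.5 -123.6  184. ]
cc [   1.5 -124.2  184. ]
l [  4.1 -94.7 168. ]
s [  6.9 -59.6 220. ]
e [ 13.3  16.  168. ]
-> [ 0.5767 -0.1366  0.33  ] rows/call ~4.2
   [37.5, -0.2, -0.2] roll 30.0
   [32.4, -18.9, -0.2] roll 30.0
-> [ 0.5767 -0.1366  0.2   ] rows/call ~3.1
   [0.0, 0.0, 130.0] roll -0.0
```

```bash
python3 -m creep '[{"translation":[19,0,0],"roll":7,"gripper":45},{"translation":[37.5,0,0],"roll":14,"gripper":45},{"translation":[37.5,0,0],"roll":21,"gripper":45},{"translation":[37.5,0,0],"roll":28,"gripper":45},{"translation":[37.5,0,0],"roll":30,"gripper":45}]'
python3 -m creep '[{"translation":[16,-9,0],"roll":7,"gripper":45},{"translation":[32.4,-19,0],"roll":14,"gripper":45},{"translation":[32.4,-19,0],"roll":21,"gripper":45},{"translation":[32.4,-19,0],"roll":28,"gripper":45},{"translation":[32.4,-19,0],"roll":30,"gripper":45}]'
python3 - <<'E'
from h import *
for i in range(14): viewer.camera('scene')
x=np.load('cr.npy')
plan([(*cradle(x,[0.001,-.06,.2]),x[2])])
E
```

```text
time: 31.35
position: [0.6125, -0.147, 0.3298]
tool_rot: [0.4, 0.916, 0.0, 0.0]
ft_force: [0.1, 0.2, 0.3]
grip_width: 0.0446
grip_force: 0.0
time: 31.77
position: [0.5765, -0.1364, 0.3299]
tool_rot: [0.624, 0.782, 0.0, 0.0]
ft_force: [-0.5, -0.2, -0.6]
grip_width: 0.0448
grip_force: 0.0
-> [ 0.5767 -0.1366  0.2   ] rows/call ~3.1
   [-0.1, -0.1, 129.5] roll 0.0
```

```bash
python3 -m creep '[{"translation":[0,0,30],"roll":0,"gripper":45},{"translation":[0,0,65],"roll":0,"gripper":45},{"translation":[0,0,100],"roll":0,"gripper":45},{"translation":[0,0,120],"roll":0,"gripper":45},{"translation":[0,0,129],"roll":0,"gripper":45}]'
python3 -m creep '[{"translation":[0,0,0],"roll":0,"gripper":45},{"translation":[0,0,0],"roll":0,"gripper":45},{"translation":[0,0,0],"roll":0,"gripper":45},{"translation":[0,0,0],"roll":0,"gripper":12},{"translation":[0,0,0],"roll":0,"gripper":12}]' 20
python3 -m creep '[{"translation":[0,0,0],"roll":0,"gripper":12},{"translation":[0,0,0],"roll":0,"gripper":12},{"translation":[0,0,0],"roll":0,"gripper":12},{"translation":[0,0,0],"roll":0,"gripper":12},{"translation":[0,0,0],"roll":0,"gripper":12}]'
python3 -m creep '[{"translation":[0,0,0],"roll":0,"gripper":12},{"translation":[0,0,0],"roll":0,"gripper":12},{"translation":[0,0,0],"roll":0,"gripper":12},{"translation":[0,0,0],"roll":0,"gripper":12},{"translation":[0,0,0],"roll":0,"gripper":12}]'
python3 - <<'E'
from h import *
x=np.load('cr.npy');o=telemetry.get_obs();print(R.from_euler('z',-x[2]).as_matrix()@(o['position']-[x[0],x[1],0])*1000,o['ft_force'])
E
```

```text
time: 32.88
position: [0.5747, -0.1356, 0.197]
tool_rot: [0.622, 0.783, -0.001, -0.003]
ft_force: [-1.5, -0.6, -0.8]
grip_width: 0.0451
grip_force: 0.0
time: 33.3
position: [0.5777, -0.1369, 0.2022]
tool_rot: [0.622, 0.783, 0.0, 0.002]
ft_force: [0.1, 0.5, 0.0]
grip_width: 0.0383
grip_force: 0.0
time: 33.72
position: [0.5775, -0.1362, 0.2011]
tool_rot: [0.622, 0.783, 0.001, 0.001]
ft_force: [3.5, 2.1, 3.4]
grip_width: 0.0152
grip_force: 20.2
time: 34.13
position: [0.5772, -0.1363, 0.2011]
tool_rot: [0.622, 0.783, 0.0, 0.0]
ft_force: [1.8, 3.1, 5.7]
grip_width: 0.0151
grip_force: 20.0
[  1.61185508 -59.80313659 201.07833032] [1.77619077 3.12151872 5.67265375]
```

```bash
python3 -m creep '[{"translation":[0,0,0],"roll":0,"gripper":25},{"translation":[0,0,0],"roll":0,"gripper":45},{"translation":[0,0,0],"roll":0,"gripper":45},{"translation":[0,0,0],"roll":0,"gripper":45},{"translation":[0,0,-20],"roll":0,"gripper":45}]'
python3 -m creep '[{"translation":[0,0,-35],"roll":0,"gripper":45},{"translation":[0,0,-70],"roll":0,"gripper":45},{"translation":[-20,0,-105],"roll":0,"gripper":45},{"translation":[-55,0,-110],"roll":0,"gripper":45},{"translation":[-90,0,-110],"roll":0,"gripper":45}]'
python3 - <<'E'
from h import *
for i in range(17): viewer.camera('wrist')
c=cam('wrist'); im=viewer.camera('wrist'); print(telemetry.get_obs()['position'],telemetry.get_obs()['time']); np.savez('c7.npz',**c)
cv2.imwrite('pics/w7.png',im); x=np.load('cr.npy')
f=lambda P:proj(c,[P])[0]
u=np.array([f(cradle(x,v)) for v in([0,-.14,.17],[0,.06,.03])]); print(u)
cx=int(u[:,0].mean()); y0=max(0,int(u[:,1].min())-10); print(cx-80,y0)
cv2.imwrite('pics/w7c.png',cv2.resize(im[y0:y0+200,cx-100:cx+100],(600,600),interpolation=2)); print(cx-100,y0)
E
```

```text
time: 34.55
position: [0.5737, -0.1358, 0.2166]
tool_rot: [0.622, 0.783, -0.002, -0.005]
ft_force: [1.1, 0.2, 0.6]
grip_width: 0.04
grip_force: 0.0
time: 34.97
position: [0.5985, -0.2251, 0.3348]
tool_rot: [0.621, 0.784, 0.0, 0.004]
ft_force: [1.5, -0.8, 0.5]
grip_width: 0.0449
grip_force: 0.0
[ 0.59716366 -0.22404091  0.33062166] 35.8667
[[316.76314371 208.93322292]
 [317.3300858  -15.70914004]]
237 0
217 0
```

View pics/w7c.png

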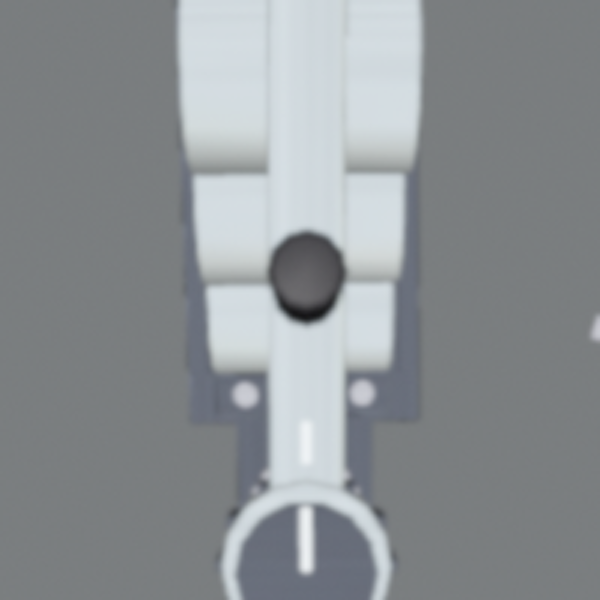

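The zoom shows the arm's white line (306,440) and the cap's line (306,540) in one straight line. The arm is centred across the pyramid and the gripper is clear, so I hand in.

```bash
python3 -c "
from rig import hand_in
print(hand_in())"
```

```text
the job is handed in; nothing more can be done
None
```

The pyramid is finished: two billets are in the bottom-row gaps and the third is on top. The lock collar's arm lies straight across at its locked mark, and the job was handed in at about 36 s of the 72 s limit. No judging result was returned.

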